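Spin the banding wheel and stop it on its mark

ROBOT

A 7-joint arm with a two-finger parallel gripper is mounted at the origin on the work surface. World frame = base frame: x ahead of the robot, y to its left, z up, the work surface at z = 0. Lengths are in m, angles in rad, forces in N, time in s.
With the tool pointing down it reaches from about 0.4 to 0.85 m from the base axis. Payload 10.4 kg.
Tool frame: the origin (TCP) lies midway between the tips of the shut fingers; the grasp point (between the pads) lies 19 mm behind it (manip.hold_point_z is the distance from the TCP to the grasp point, in m); z points along the fingers, y is the line along which they close (so a half turn about z gives the same grasp; the last joint's range is limited). The gripper opens to 85 mm and grips with 20 to 120 N. Pads are 22 mm wide; open, the fingers measure 114 mm over their backs; the gripper's body (76 mm by 85 mm) begins 54 mm behind the grasp point. The pads swing forward as they close: fully open they stand 13 mm farther back than shut.
Start: joints at [1.149, 0.332, -0.065, 1.46, 0.022, 1.35, -0.088], TCP at [0.243, -0.576, 0.231] pointing down, gripper open.
Joint ranges: [-2.6, 2.6], [-0.5, 2.12], [-1.47, 1.34], [0.16, 2.42], [-1.27, 4.41], [0.06, 2.06], [-2.6, 2.6]. Speed limits (rad/s): [2.22, 2.22, 2.79, 2.79, 3.14, 3.14, 3.14].

INTERFACE

Orientations are given as a unit quaternion [x, y, z, w].
In Python, from workcell import manip, eyes, job gives the robot as it stands.
- The arm moves only by the shell command python3 -m crank 'ROWS' [FORCE]. ROWS is JSON, a list that holds one entry, the list of rows, each a list of 7 numbers: the finger opening in cm, from 0 to 8.54, then the shift along the world's x, y, z in cm, then the turn, a rotation vector about the world's x, y, z in degrees. In form: [[[hand, x, y, z, ax, ay, az], ...]]. A call has 1 to 20 rows; each row shifts and turns the commanded pose from where the row before left it; what a row does not reach is not made up. A row lasts 1/8 s, in which the tool goes at most 62.5 mm and 10.7 degrees, less where a joint would pass 70% of its speed; a pose out of reach is approached as far as the arm can. A call with a gripper value outside its range is refused whole. The fingers move at their own pace and stop on an object; FORCE is the grip in N (left out, the last holds). Time passes only in rows, so rows that do not move let the fingers close. It gives the time, the measured TCP pose, the force, the opening and the grip force at its end, in the units of the state.
- manip.get_obs(): the state, without advancing time (a new reading comes with each control period).
- eyes.camera(name): name is "scene" or "top"; returns (picture, depth): 384x512x3 uint8, red, green, blue; 384x512 float32, m along the optical axis (not along the pixel's ray), 0 where there is no reading.
- eyes.camera_params(name): a dict with "fx", "fy", "cx", "cy" (pixels), "dist" ([k1, k2, p1, p2, k3] as OpenCV has them; the pictures are not rectified), "world_from_camera" (4x4, takes a point from camera to world coordinates). Camera axes: x right, y down, z forward; pixel columns grow to the right and rows downward; lengths in m; the calibration is good to about 2 mm. A picture is of the moment at which its call begins. camera_params takes no time and is no camera call.
- job.hand_in(): hands the job in; it is judged then, once.
The state is a dict: "clock": time; "joint_pos": joint angles; "joint_velocities": joint speeds; "tau": joint torques, N m; "position": TCP position; "ee_rot": TCP orientation; "ft_force": force on the tool from outside, world axes, zero at the start; "torque": the same for the moment, N m; "grip_width": opening from 0.0 (shut) to 1.0 (fully open); "grasp_force": force on a finger pad.
Only numpy, scipy, OpenCV 4.12 (cv2) and the standard library are available. Lean on these libraries where they do the work, as an engineer would, in place of code of your own. Each camera call takes 0.05 s, during which the arm holds its last target. There are 200 camera calls.

TASK

Check that the decorating turntable runs freely and park it on its mark: flick its black knob once so that the disc spins counter-clockwise seen from above, keep off it while it turns freely for at least two full seconds, then brake it with a fingertip on the disc (not by catching the knob) so that it stops with the orange mark in front of the tip of the yellow pointer, the finger staying on it a moment until it stands still. It has to stop there in one go: do not turn it back, and do not push it on with the finger once it has stopped. Then leave the disc at rest there, lift nothing, and leave the other things on the table undisturbed.

Things in the scene. Friction and masses are not known exactly. Their poses are not given: they have to be found in the camera images.
- disc (a joint): angle of the disc about its upright axis, rad; grows counter-clockwise seen from above and counts on past a full turn (no stops). 0, 2 pi, 4 pi ... when the orange mark is exactly at the pointer; 1.2 to 4.4 at the start. The bearing is light: spinning free, the disc loses 0.10 to 0.18 rad/s of speed each second when slow, 0.17 to 0.28 at 3 rad/s; once stopped it stays
- wheel_centre (a point): centre of the disc's top face, 64 mm above the table. Flat birch disc, 250 mm in diameter, 12 mm thick, about 0.6 kg (give or take a quarter); the rim band outside 75 mm from the axis is free of anything; hub cap 32 mm wide, 4 mm high. A fingertip pressed on the rim band with a few newtons stops it within about 0.1 s. Its fixed foot differs in place and yaw each time
- knob_foot (a point): black upright finger knob on the disc, 18 mm in diameter, 30 mm high, its axis 65 mm from the disc's axis, exactly opposite the mark; this point is the centre of its foot, on the disc's top face. It is for flicking the wheel
- mark (a point): the orange mark flush on the disc's top face at the rim, 28 mm wide along the rim and 23 mm deep; this point is on its centre line, 115 mm from the axis, 64 mm above the table
- pointed_spot (a point): the spot above the disc's rim that the yellow pointer points at, fixed, 115 mm from the axis at the height of the disc's top. The pointer is a yellow post outside the rim (146 to 156 mm from the axis, 72 mm high, 16 mm wide) with a cone that points at the axis, its tip 128 mm from the axis. It stands on the side of the disc away from the robot, within about 60 degrees of straight away
- tin: bystander: loose paint tin, 80 mm in diameter, 85 mm high, with a red label; origin under its centre
- tape: bystander: loose roll of blue tape lying flat, 110 mm in diameter, 48 mm high; origin under its centre
- marker: bystander: loose green marker with a black cap, lying along its x axis, 137 mm long, 14 mm thick; origin under its centre
- spray: bystander: loose blue spray bottle, upright, 66 mm in diameter, 190 mm high; origin under its centre
- mug: bystander: loose white mug, 80 mm in diameter, 95 mm high, handle at its +y; origin under its centre
- sketchbook: bystander: loose black sketchbook lying flat, 150 x 210 x 18 mm; origin under its centre
- pawn: bystander: loose turned wooden figure, 44 mm in diameter, 75 mm high; origin under its centre

How it is judged:
By the outcome, as a careful person would: the job done as asked, in the order asked, and still so for the second after the job is handed in, with the robot touching nothing.
It also fails if it takes over 42 s, if anything falls off the work surface, if the arm or the gripper's body presses on something with over 40 N, if the wrist force passes 120 N, or if a joint passes its speed limit or range.

## Working session

There is one attempt and no reset: what is moved stays moved. The work goes in short steps, Python scripts to look and compute and a shell command to move; the robot and the scene stay as the last step left them, time stands still between calls to the robot, and variables do not carry over. Pictures are saved under pics/ and viewed, at most 10 in all, crops included, and the job is handed in when it is done.

```bash
ls; mkdir -p pics; python3 - <<'E'
from workcell import manip, eyes, job
import cv2
for n in("scene","top"):
    p,d=eyes.camera(n); cv2.imwrite(f"pics/{n}0.png",p[...,::-1])
    c=eyes.camera_params(n); print(n,c)
o=manip.get_obs(); print(o)
E
```

```text
pics
scene {'fx': 478.3839278961808, 'fy': 478.3839278961808, 'cx': 254.26844025727948, 'cy': 188.04124434881956, 'dist': array([-0.05073244,  0.        ,  0.        ,  0.        ,  0.        ]), 'world_from_camera': array([[-0.66384545,  0.65507891, -0.36080582,  1.11452786],
       [ 0.74786222,  0.58364459, -0.31632435,  0.49627554],
       [ 0.00336495, -0.47982352, -0.87735857,  1.38307628],
       [ 0.        ,  0.        ,  0.        ,  1.        ]])}
top {'fx': 417.0090918085081, 'fy': 417.0090918085081, 'cx': 257.9058212987857, 'cy': 190.9015249826399, 'dist': array([-0.08767725,  0.        ,  0.        ,  0.        ,  0.        ]), 'world_from_camera': array([[-0.0057753 , -0.98685731,  0.16149086,  0.32230863],
       [-0.99993437,  0.00729714,  0.00883217,  0.00324065],
       [-0.00989452, -0.16142926, -0.98683468,  1.5486483 ],
       [ 0.        ,  0.        ,  0.        ,  1.        ]])}
{'clock': 0.1, 'joint_pos': array([ 1.14942834,  0.33282435, -0.06468706,  1.46082189,  0.02159335,
        1.34988916, -0.08848652]), 'joint_velocities': array([ 0.00034576, -0.00104952, -0.00094565, -0.00274845, -0.00072056,
        0.00042598, -0.00142704]), 'tau': array([ 1.71928594e-03, -6.26743126e+01,  4.93480253e-02, -3.92432356e+01,
        1.63579563e-02,  6.97655050e-03,  2.68773317e-05]), 'position': array([ 0.24254714, -0.57567316,  0.23060259]), 'ee_rot': array([ 9.80186775e-01,  1.98074471e-01, -1.48955749e-04, -6.05832655e-04]), 'ft_force': array([-0.37878066,  0.1087243 , -0.1144445 ]), 'torque': array([-0.01547517, -0.00231645,  0.00278843]), 'grasp_force': 0.0, 'grip_width': 1.0039213779286345}
```

View pics/top0.png

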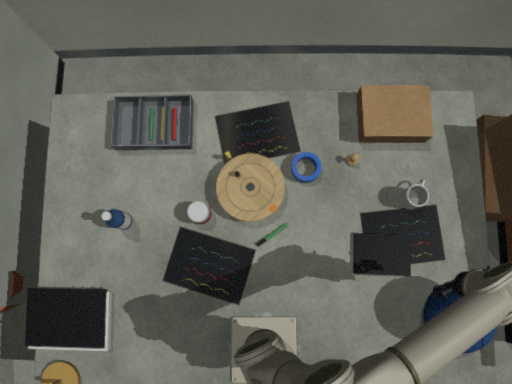

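View pics/scene0.png

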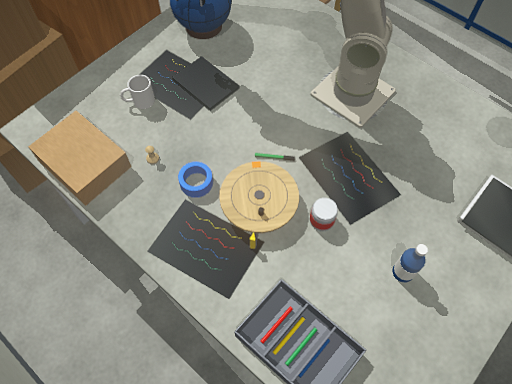

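The top view shows the disc centre at about (250,187), the mark at (273,209), the knob at (237,174) and the pointer at (228,155). The tin is at (199,212), the tape at (306,167) and the marker at (271,234). The scene view agrees: disc (259,196), mark (256,165), knob (262,212), pointer (253,240).

```bash
cat > h.py <<'E'
import numpy as np, cv2
from workcell import manip, eyes, job
def ray(n,uv):
    c=eyes.camera_params(n); K=np.array([[c['fx'],0,c['cx']],[0,c['fy'],c['cy']],[0,0,1]])
    q=cv2.undistortPoints(np.array(uv,float).reshape(-1,1,2),K,c['dist']).reshape(-1,2)
    T=c['world_from_camera']; d=np.c_[q,np.ones(len(q))]@T[:3,:3].T
    return T[:3,3],d
def plane(n,uv,z):
    o,d=ray(n,uv); return o+d*((z-o[2])/d[:,2])[:,None]
def tri(a,b):
    (o1,d1),(o2,d2)=ray("top",[a]),ray("scene",[b]); d1,d2=d1[0],d2[0]
    s=np.linalg.lstsq(np.c_[d1,-d2],o2-o1,rcond=None)[0]
    p,q=o1+s[0]*d1,o2+s[1]*d2; return (p+q)/2,np.linalg.norm(p-q)
def mask(p,lo,hi):
    return cv2.inRange(cv2.cvtColor(p,cv2.COLOR_RGB2HSV),lo,hi)
def cen(m,near,r):
    v,u=np.nonzero(m); k=np.hypot(u-near[0],v-near[1])<r
    return np.array([u[k].mean(),v[k].mean()]),k.sum()
E
python3 - <<'E'
from h import *
C={}
for n,dc,mk,kn,pt in(("top",(250,187),(273,209),(237,174),(228,155)),("scene",(259,196),(256,165),(262,212),(253,240))):
    p=cv2.imread(f"pics/{n}0.png")[...,::-1].copy()
    for u in(mk,kn,pt,dc): print(n,u,cv2.cvtColor(p,cv2.COLOR_RGB2HSV)[u[1],u[0]])
    m=mask(p,(8,50,100),(25,190,255)); num,L,S,c=cv2.connectedComponentsWithStats(m)
    l=np.bincount(L[dc[1]-25:dc[1]+25,dc[0]-25:dc[0]+25][m[dc[1]-25:dc[1]+25,dc[0]-25:dc[0]+25]>0]).argmax()
    cs,_=cv2.findContours((L==l).astype('uint8'),0,2); h=cv2.convexHull(max(cs,key=cv2.contourArea))
    print("ell",cv2.fitEllipse(h))
    # hub: dark
    hub=cen(mask(p,(0,0,0),(180,255,120)),dc,9)
    knb=cen(mask(p,(0,0,0),(180,255,70)),kn,10)
    mar=cen(mask(p,(3,130,150),(17,255,255)),mk,14)
    yel=cen(mask(p,(22,170,80),(34,255,255)),pt,14)
    C[n]=[x[0] for x in(hub,knb,mar,yel)]; print(hub,knb,mar,yel)
    hp=plane(n,h.reshape(-1,2),.064); (cx,cy),r=cv2.minEnclosingCircle(hp[:,:2].astype('float32')); print("circle",cx,cy,r)
    print(plane(n,[hub[0]],.067),plane(n,[mar[0]],.064))
for i,s in enumerate(("hub","knob","mark","point")): print(s,tri(C["top"][i],C["scene"][i]))
t=cv2.imread("pics/top0.png")[130:280,170:340]; s=cv2.imread("pics/scene0.png")[140:260,190:350]
a=cv2.resize(t,(510,450),interpolation=2); b=cv2.resize(s,None,fx=3.5,fy=3.5,interpolation=2)
cv2.imwrite("pics/c1.png",cv2.resize(t,(680,600),interpolation=2)); cv2.imwrite("pics/c2.png",b)
E
```

```text
top (273, 209) [ 15 165 185]
top (237, 174) [60 13 40]
top (228, 155) [ 27 132 172]
top (250, 187) [110  20  75]
ell ((249.97451782226562, 187.1337890625), (68.28937530517578, 69.55258178710938), 85.26642608642578)
(array([249.89655172, 186.4137931 ]), np.int64(58)) (array([236.53333333, 173.66666667]), np.int64(15)) (array([272.5, 207.5]), np.int64(46)) (array([nan, nan]), np.int64(0))
circle 0.5812865495681763 0.04474356025457382 0.1268303394317627
[[0.5813921  0.04530185 0.067     ]] [[ 0.50459869 -0.03543057  0.064     ]]
scene (256, 165) [ 17 179 243]
scene (262, 212) [17 85 78]
scene (253, 240) [ 25 190 181]
scene (259, 196) [ 12  10 126]
ell ((258.86065673828125, 196.81529235839844), (72.12640380859375, 79.78850555419922), 91.78680419921875)
(array([259.31818182, 194.59090909]), np.int64(22)) (array([259., 213.]), np.int64(1)) (array([256.04761905, 164.38095238]), np.int64(42)) (array([252.38181818, 240.30909091]), np.int64(55))
circle 0.5853709578514099 0.04768841713666916 0.1292867362499237
[[0.58022467 0.04893538 0.067     ]] [[ 0.50309035 -0.03285069  0.064     ]]
hub (arr
[... 314 characters left out ...]
* On entry to DLASCL parameter number  4 had an illegal value
 ** On entry to DLASCL parameter number  4 had an illegal value
 ** On entry to DLASCL parameter number  4 had an illegal value
 ** On entry to DLASCL parameter number  5 had an illegal value
 ** On entry to DLASCL parameter number  4 had an illegal valueh.py:18: RuntimeWarning: Mean of empty slice.
  return np.array([u[k].mean(),v[k].mean()]),k.sum()
  ret = ret.dtype.type(ret / rcount)
Traceback (most recent call last):
  File "h.py", line 12, in tri
    s=np.linalg.lstsq(np.c_[d1,-d2],o2-o1,rcond=None)[0]
      ~~~~~~~~~~~~~~~^^^^^^^^^^^^^^^^^^^^^^^^^^^^^^^^
numpy.linalg.LinAlgError: SVD did not converge in Linear Least Squares
```

```bash
python3 - <<'E'
from h import *
C={}
for n,pt in(("top",(228,155)),("scene",(253,240))):
    p=cv2.imread(f"pics/{n}0.png")[...,::-1].copy()
    m=mask(p,(22,110,80),(34,255,255)); v,u=np.nonzero(m); k=np.hypot(u-pt[0],v-pt[1])<14
    C[n]=cen(m,pt,14)[0]; print(n,C[n],k.sum())
    pts=np.c_[u[k],v[k]]
    for z in(.064,): 
        w=plane(n,pts,z)[:,:2]-(.581,.046); print("tip ang candidates",np.round(np.c_[pts,np.hypot(*w.T)*1000,np.degrees(np.arctan2(w[:,1],w[:,0]))][np.argsort(np.hypot(*w.T))[:8]],1).tolist())
print(tri(C["top"],C["scene"]))
print("tin",plane("top",[(199.5,211)],.085),"tape",plane("top",[(306.5,167)],.048),"marker",plane("top",[(256,244),(287,225)],.007), "book?",plane("top",[(289,104),(299,150)],.0))
t=cv2.imread("pics/top0.png")[130:280,170:340]; s=cv2.imread("pics/scene0.png")[140:260,190:350]
cv2.imwrite("pics/c1.png",cv2.resize(t,(680,600),interpolation=2)); cv2.imwrite("pics/c2.png",cv2.resize(s,(800,600),interpolation=2))
E
```

```text
top [227.6        154.42857143] 35
tip ang candidates [[229.0, 158.0, 131.1, 35.2], [230.0, 157.0, 132.2, 33.0], [228.0, 158.0, 133.3, 36.5], [229.0, 157.0, 134.2, 34.3], [230.0, 156.0, 135.4, 32.2], [228.0, 157.0, 136.4, 35.6], [229.0, 156.0, 137.4, 33.4], [227.0, 157.0, 138.6, 36.8]]
scene [251.8172043  240.61290323] 93
tip ang candidates [[254.0, 232.0, 127.3, 35.4], [253.0, 232.0, 127.6, 34.0], [254.0, 233.0, 130.5, 35.5], [253.0, 233.0, 130.8, 34.2], [252.0, 233.0, 131.3, 32.9], [254.0, 234.0, 133.7, 35.7], [253.0, 234.0, 134.1, 34.4], [252.0, 234.0, 134.5, 33.1]]
(array([0.70531313, 0.12857259, 0.04846818]), np.float64(0.0009539603744307713))
tin [[0.49125183 0.22355262 0.085     ]] tape [[ 0.65574021 -0.16278563  0.048     ]] marker [[ 0.37691117  0.0251847   0.007     ]
 [ 0.44602859 -0.08981468  0.007     ]] book? [[ 0.91918471 -0.10648674  0.        ]
 [ 0.73319857 -0.14110196  0.        ]]
```

View pics/c1.png

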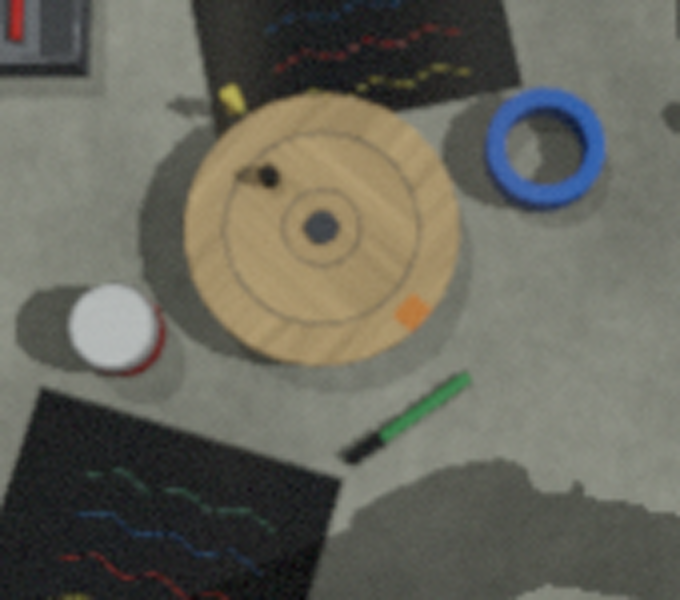

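View pics/c2.png

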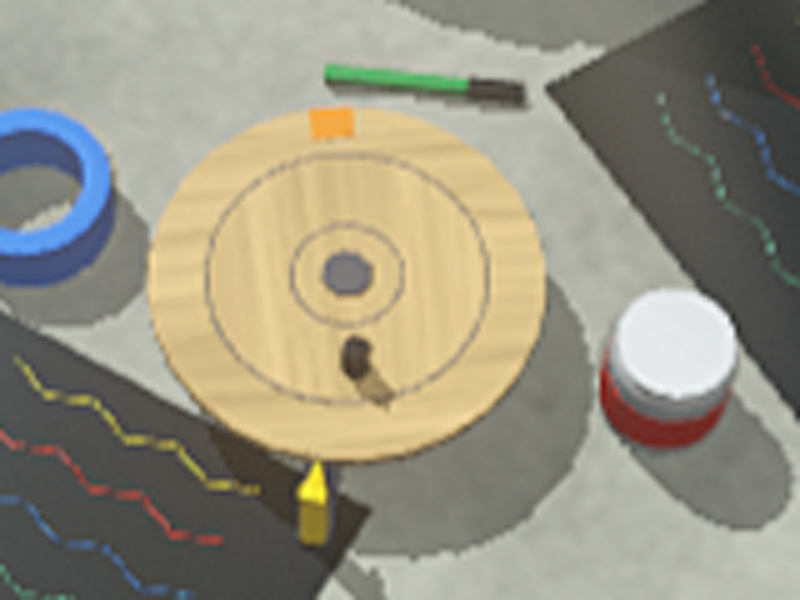

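The crops confirm the layout. The pointer tip at scene (253.6,232) lies about 34.5° from the disc centre (0.581, 0.046). The mark is at about 226.5° and the knob at about 46.5°, so the disc angle is about 3.35 rad. I'll shut the gripper, turn it, and try the height and stiffness on bare table.

```bash
python3 -m crank '[[[0,2.6,4.1,-2.2,0,0,5],[0,2.6,4.1,-2.2,0,0,5],[0,2.6,4.1,-2.2,0,0,5],[0,2.6,4.1,-2.2,0,0,5],[0,2.6,4.1,-2.2,0,0,5],[0,2.6,4.1,-2.2,0,0,5],[0,2.6,4.1,-2.2,0,0,5],[0,2.6,4.1,-2.2,0,0,5],[0,0,0,0,0,0,0],[0,0,0,0,0,0,0]]]' 20
```

```text
clock: 1.35
position: [0.4504, -0.2484, 0.0552]
ee_rot: [0.853, 0.521, -0.0, -0.0]
ft_force: [0.0, -0.7, 0.5]
grip_width: 0.001
grasp_force: 0.0
```

```bash
python3 -m crank '[[[0,0,0,-5.1,0,0,0],[0,0,0,0,0,0,0]]]'; python3 -m crank '[[[0,0,0,-0.8,0,0,0]]]';python3 -m crank '[[[0,0,0,0,0,0,0]]]';python3 -m crank '[[[0,0,0,0.8,0,0,0],[0,0,0,5,0,0,0]]]'
```

```text
clock: 1.6
position: [0.449, -0.2487, 0.0029]
ee_rot: [0.854, 0.52, -0.001, -0.001]
ft_force: [-0.1, -0.1, 0.6]
grip_width: 0.001
grasp_force: 0.0
clock: 1.72
position: [0.4511, -0.2493, -0.0005]
ee_rot: [0.854, 0.521, -0.0, 0.001]
ft_force: [-39.2, 18.9, 113.7]
grip_width: 0.002
grasp_force: 57.3
clock: 1.85
position: [0.4509, -0.2491, -0.0]
ee_rot: [0.854, 0.521, -0.001, 0.001]
ft_force: [-13.7, 5.5, 35.6]
grip_width: -0.003
grasp_force: 17.6
clock: 2.1
position: [0.4488, -0.2476, 0.0539]
ee_rot: [0.854, 0.521, -0.001, -0.002]
ft_force: [1.3, -0.4, 0.2]
grip_width: 0.002
grasp_force: 0.0
```

The table is at z = 0, and stiffness is about 8 N/mm, so the brake must be gentle (1–2 mm of press). Now to above the flick start.

```bash
python3 -m crank '[[[0,0,0,5.5,0,0,0],[0,2.4,3.6,4,0,0,0],[0,2.9,4.7,0,0,0,0],[0,2.9,4.7,0,0,0,0],[0,2.9,4.7,0,0,0,0],[0,2.9,4.7,0,0,0,0],[0,2.9,4.7,0,0,0,0],[0,2.9,4.7,0,0,0,0],[0,0.6,1.0,-2.5,0,0,0],[0,0,0,0,0,0,0],[0,0,0,0,0,0,0]]]'; python3 - <<'E'
from h import *
for n,c in(("top",(170,130)),("scene",(190,140))):
    p,d=eyes.camera(n); cv2.imwrite(f"pics/{n}1.png",cv2.resize(p[c[1]:c[1]+150,c[0]:c[0]+170,::-1],(397,350) if 0 else (398,350),interpolation=2))
a=[cv2.imread(f"pics/{n}1.png") for n in("top","scene")]; cv2.imwrite("pics/both1.png",np.hstack(a))
E
```

```text
clock: 3.48
position: [0.6546, 0.0778, 0.125]
ee_rot: [0.854, 0.52, -0.0, 0.001]
ft_force: [-0.9, -0.5, -0.1]
grip_width: 0.002
grasp_force: 0.0
```

View pics/both1.png

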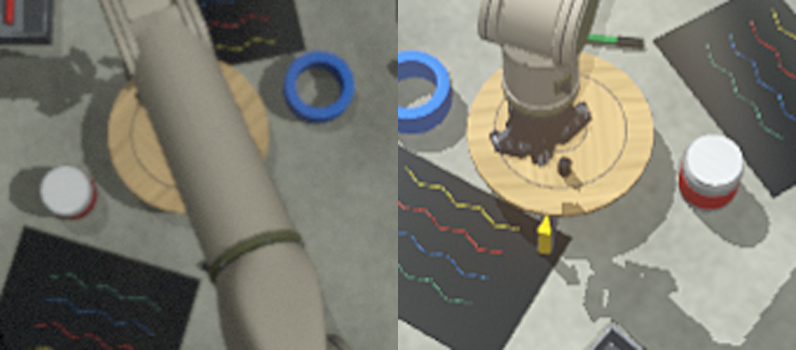

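The scene crop shows the fingers poised clockwise of the knob (knob at about (565,165) in the crop), with the way clear. Lowering beside the knob.

```bash
python3 -m crank '[[[0,0,0,-2.5,0,0,0],[0,0,0,-2.5,0,0,0],[0,0,0,0,0,0,0],[0,0,0,0,0,0,0]]]'; python3 - <<'E'
from h import *
p,d=eyes.camera("scene"); cv2.imwrite("pics/s2.png",cv2.resize(p[140:260,190:350,::-1],(640,480),interpolation=2))
E
```

```text
clock: 4.08
position: [0.6554, 0.0796, 0.0759]
ee_rot: [0.854, 0.521, 0.001, 0.0]
ft_force: [0.5, 0.9, -1.1]
grip_width: -0.001
grasp_force: 0.0
```

View pics/s2.png

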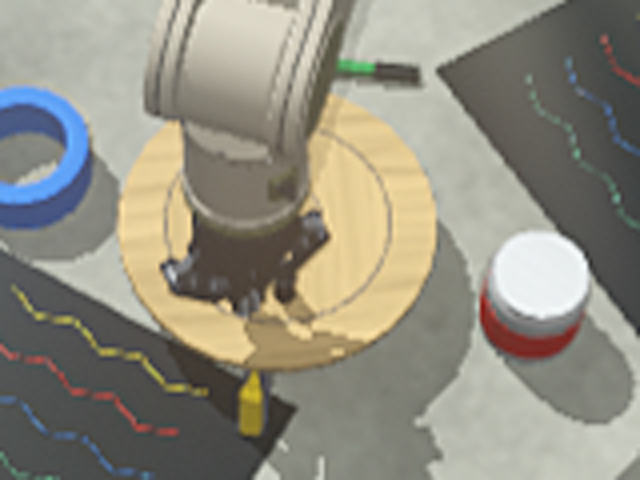

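The fingertip, at crop (245,305), stands just clockwise of the knob at (285,290), not touching. Now the flick, the lift and the move to above the near-side rim.

```bash
python3 -m crank '[[[0,-0.53,0.27,0,0,0,0],[0,-0.53,0.27,0,0,0,0],[0,-0.98,0.5,0,0,0,0],[0,-1.51,0.77,0,0,0,0],[0,-1.51,0.77,0,0,0,0],[0,0.3,-0.15,5,0,0,0],[0,-2.6,-5.3,0,0,0,0],[0,-2.6,-5.3,0,0,0,0],[0,-2.6,-5.3,0,0,0,0]]]'; cat > trk.py <<'E'
from h import *
import json,sys,os
C=np.array([.581,.046]); PT=np.radians(34.4)
L=json.load(open("trk.json")) if os.path.exists("trk.json") else []
for i in range(int(sys.argv[1])):
    t=manip.get_obs()["clock"]; p,d=eyes.camera("scene")
    m=mask(p,(3,150,120),(18,255,255)); v,u=np.nonzero(m)
    k=(u>205)&(u<310)&(v>150)&(v<242); u,v=u[k],v[k]
    a=None
    if len(u)>8:
        w=plane("scene",np.c_[u,v],.064)[:,:2]-C; w=w[np.abs(np.hypot(*w.T)-.112)<.02]
        if len(w)>8: q=w.mean(0); a=float((np.arctan2(q[1],q[0])-PT)%(2*np.pi)); n=len(w)
    if a is not None: L.append([t,a]); print(round(t,3),round(a,3),n)
    else: print(round(t,3),"none",len(u)); cv2.imwrite(f"pics/x{int(t*1000)}.png",p[...,::-1])
json.dump(L,open("trk.json","w"))
E
python3 trk.py 5
```

```text
clock: 5.25
position: [0.5275, -0.0557, 0.1244]
ee_rot: [0.853, 0.522, -0.0, 0.0]
ft_force: [0.4, 0.3, 0.3]
grip_width: 0.0
grasp_force: 0.0
5.25 5.363 56
5.3 5.479 55
5.35 5.599 59
5.4 5.712 59
5.45 5.841 57
```

```bash
python3 -m crank '[[[0,0,0,-2.5,0,0,0],[0,0,0,-2,0,0,0],[0,0,0,-1,0,0,0],[0,0,0,0,0,0,0]]]'; python3 trk.py 3; python3 -m crank '[[[0,0,0,0,0,0,0],[0,0,0,0,0,0,0],[0,0,0,0,0,0,0],[0,0,0,0,0,0,0],[0,0,0,0,0,0,0],[0,0,0,0,0,0,0]]]'; python3 trk.py 12
```

```text
clock: 6.0
position: [0.529, -0.0535, 0.069]
ee_rot: [0.853, 0.522, -0.0, -0.001]
ft_force: [0.1, 0.0, 0.3]
grip_width: 0.004
grasp_force: 0.0
6.0 0.782 62
6.05 0.89 63
6.1 1.002 60
clock: 6.9
position: [0.5291, -0.0547, 0.0693]
ee_rot: [0.853, 0.521, 0.0, 0.0]
ft_force: [0.2, 0.4, 0.8]
grip_width: -0.002
grasp_force: 0.0
6.9 2.627 48
6.95 2.719 49
7.0 2.811 48
7.05 2.91 47
7.1 3.011 47
7.15 3.104 44
7.2 3.203 40
7.25 3.292 41
7.3 3.379 42
7.35 3.453 31
7.4 3.544 17
7.45 3.7 24
```

```bash
cat > fit.py <<'E'
import json,numpy as np
from scipy.optimize import least_squares
from scipy.integrate import solve_ivp
L=np.array([x for x in json.load(open("trk.json"))]); t=L[:,0]; a=np.unwrap(L[:,1])
# keep unwrap right over gaps
for i in range(1,len(a)):
    a[i]=a[i]+2*np.pi*round((a[i-1]+1.9*(t[i]-t[i-1])*(1 if t[i]<9 else .6)-a[i])/(2*np.pi))
good=~((t>7.32)&(t<7.5)); t,a=t[good],a[good]
def ang(p,T):  # w'=-(A+B w)
    a0,w0,A,B=p; s=T-t[0]; w=(w0+A/B)*np.exp(-B*s)-A/B
    return a0+((w0+A/B)*(1-np.exp(-B*s))/B-A/B*s),w
r=least_squares(lambda p:np.r_[(ang(p,t)[0]-a)/.02,(p[2]-.14*.8)/.03,(p[3]-.035)/.015],[a[0],2.3,.12,.035]); p=r.x
print(p,"rms",np.std(ang(p,t)[0]-a),"n",len(t))
T=np.arange(t[-1],45,.001); A,w=ang(p,T)
ta=np.argmax(w<=0); print("stops at",T[ta],A[ta])
for k in(4,6):
    if A[ta]>k*np.pi:
        i=np.argmax(A>=k*np.pi); print(k,"pi at",T[i],"w",w[i])
cov=np.linalg.inv(r.jac.T@r.jac); print(np.sqrt(np.diag(cov)))
ss=[]
for q in np.random.multivariate_normal(p,cov,400):
    A,w=ang(q,T); i=np.argmax(w<=0); ss.append(A[i])
print("stop angle pct",np.percentile(ss,[2,16,50,84,98]),"6pi=18.85")
E
python3 fit.py
```

```text
[5.3688434  2.3449461  0.13663313 0.04807293] rms 0.005800971816011381 n 17
stops at 17.765000000003496 18.579248495578515
4 pi at 9.03900000000058 w 1.4811697780268784
[0.01010179 0.02694457 0.0246688  0.01201597]
stop angle pct [16.56120471 17.41911749 18.52244111 19.82246018 21.26741966] 6pi=18.85
```

```bash
python3 -m crank '[[[0,0,0,-0.35,0,0,0],[0,0,0,0,0,0,0],[0,0,0,0,0,0,0],[0,0,0,0,0,0,0],[0,0,0,0,0,0,0]]]'; python3 trk.py 6; python3 fit.py
```

```text
clock: 8.12
position: [0.5291, -0.0547, 0.0659]
ee_rot: [0.853, 0.521, 0.0, 0.0]
ft_force: [-0.1, 0.3, -0.9]
grip_width: -0.002
grasp_force: 0.0
8.125 4.873 53
8.175 4.957 54
8.225 5.042 53
8.275 5.127 54
8.325 5.209 54
8.375 5.294 57
[5.37179249 2.32592411 0.12640192 0.04375147] rms 0.00723624690040493 n 23
stops at 18.74899999999425 19.534219124670262
4 pi at 8.995999999999656 w 1.5375852910281465
6 pi at 15.534999999996032 w 0.4362036093212862
[0.00946916 0.01462264 0.02147414 0.01087028]
stop angle pct [18.35053132 18.9778384  19.51781031 20.20031704 21.20277846] 6pi=18.85
```

```bash
python3 trk.py 4; python3 fit.py | grep "4 pi"
```

```text
8.425 5.377 57
8.475 5.466 59
8.525 5.543 57
8.575 5.623 59
4 pi at 8.992999999999768 w 1.5414444770760114
```

Clock 8.625; the crossing comes at 8.99, so the press row starts at 8.875.

```bash
python3 -m crank '[[[0,0,0,0,0,0,0],[0,0,0,0,0,0,0],[0,0,0,-0.3,0,0,0]]]'; python3 trk.py 4;  python3 -c "
from workcell import manip;print(manip.get_obs()['ft_force'],manip.get_obs()['position'])"
```

```text
clock: 9.0
position: [0.5302, -0.0551, 0.0639]
ee_rot: [0.853, 0.521, 0.001, 0.001]
ft_force: [-3.2, -4.1, 27.0]
grip_width: -0.001
grasp_force: 13.7
9.0 6.239 66
9.05 6.244 63
9.1 6.24 66
9.15 6.244 62
[-1.42147048 -1.33441199 10.07450911] [ 0.53039217 -0.05517706  0.06409531]
```

It has stopped 0.04 rad from the mark and is standing still. Hold briefly, then lift straight off.

```bash
python3 -m crank '[[[0,0,0,0,0,0,0],[0,0,0,0,0,0,0],[0,0,0,0,0,0,0],[0,0,0,0.3,0,0,0],[0,0,0,1,0,0,0],[0,0,0,4,0,0,0],[0,0,0,5,0,0,0],[0,-1,-5,2,0,0,0],[0,-1,-5,0,0,0,0],[0,-1,-5,0,0,0,0],[0,0,0,0,0,0,0],[0,0,0,0,0,0,0]]]'; python3 trk.py 2; python3 - <<'E'
from h import *
p,d=eyes.camera("scene"); cv2.imwrite("pics/s3.png",cv2.resize(p[100:280,130:370,::-1],(800,600),interpolation=2))
E
```

```text
clock: 10.7
position: [0.4993, -0.2039, 0.186]
ee_rot: [0.853, 0.521, 0.0, -0.0]
ft_force: [0.7, 0.3, 0.6]
grip_width: -0.0
grasp_force: 0.0
10.7 6.21 64
10.75 6.211 63
```

View pics/s3.png

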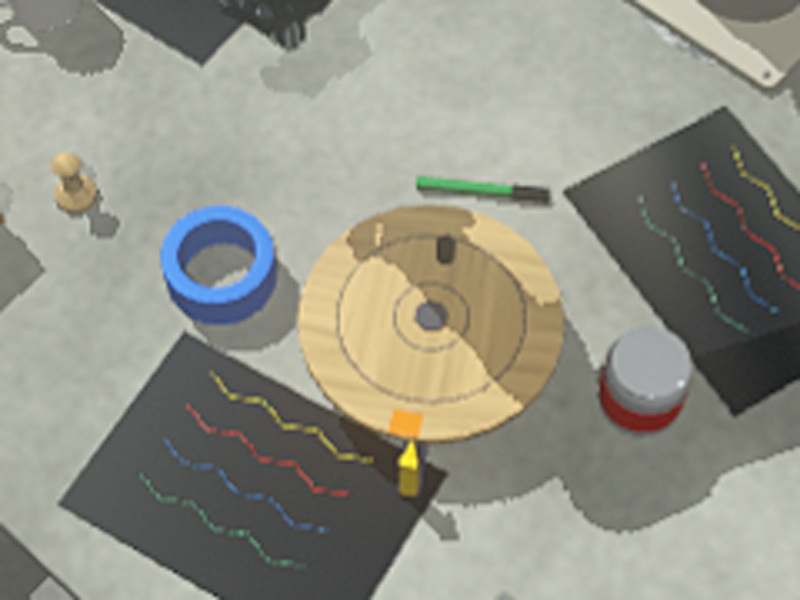

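The orange mark, centred at crop (406,423), sits in front of the pointer tip at (411,443). The tip is within the mark's width, and the other things are undisturbed. The task forbids a correction, so I'm handing in.

```bash
python3 -c "
from workcell import job;print(job.hand_in())"
```

```text
the job is handed in; nothing more can be done
None
```

I handed the job in: one counter-clockwise flick, about 4 s of free spin, then one fingertip stop with the orange mark in front of the pointer tip, about 0.07 rad (8 mm at the rim) short of exact centre; it read about 0.03 rad closer before the finger lifted, so the disc may have crept back slightly then.

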